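# Clamp a rail blank against the part-present plunger of a boring fixture

### The job

Load the beech blank that lies askew on the dowel boring fixture: its long side flat against the fence and its end right up against the steel guide block, so that it holds the part-present plunger fully pushed in, and locked there by the cam lever when you let go. The plunger springs the blank back whenever nothing grips it; a light nip with the cam before you press the blank home on its end keeps it there, and the lever can then be tightened until the blank is firmly held, but not forced so hard that the wood is bruised. Leave the spare blank, the plane and the mallet where they are.

Things in the scene. Friction and masses are not known exactly. Their poses are not given: they have to be found in the camera images.
- fixture: The dowel boring fixture, fixed to the bench: grey-faced plywood base board 250 x 430 mm, 18 mm thick, with an aluminium fence, a steel guide block and a cam clamp. Origin on the bench under the board, z up; the board reaches x -125 to 125 and y -255 to 175 mm, its top is at z = 18. The blank goes in from the -y end, along +y, between fence and cam.
- fence_face (a point): Point on the fence's working face, with the fixture's axes: the face is the plane through it square to x, facing -x, from 165 mm to the -y side to 150 mm to the +y side of it; its top is 17 mm higher, 34 mm above the board. Its dark strip grips wood about three times as well as the other surfaces do.
- block_face (a point): Point on the guide block's face where the plunger comes out, 22 mm above the board, fixture axes. The face is the plane square to y, facing -y; the block reaches 38 mm to -x, 72 mm to +x, and 32 mm above the point. Two drill bushes lie flush in it, 28 mm either side of the plunger.
- home (a point): Where the blank's centre must finally be, fixture axes (blank's length along y): 45 mm from the fence face, 80 mm from the guide block's face, 20 mm above the board.
- blank: The loose beech blank, a plain board 90 (x) x 160 (y, its length) x 40 mm (z), about 0.4 kg, too wide to grasp from above. Origin at its centre. It starts on the base board near its -y end, up to 15 degrees askew, its middle 20 to 45 mm further from the fence than when home. Sliding it on the board takes 1 to 1.5 N.
- plunger (a joint): Travel (m) of the part-present plunger, a domed brass pin, 12 mm diameter, that stands 8 mm out of the guide block's face and moves in along +y. 0 = out, 0.008 = flush with the face, as when the blank is home. Its spring pushes back with 2 N (out) to 3 N (in), more than the blank's friction on the board.
- cam_pivot (a point): On the upright pivot of the cam, 22 mm above the board, fixture axes; the cam clamp stands across from the fence, on the side near the robot. Its foot plate (60 x 70 x 9 mm) is bolted through slots: 119 to 123 mm from the fence face, 65 mm from the guide block's face.
- cam (a joint): Angle (rad) of the cam and lever. 0 = open: the lever points from the pivot at 195 degrees counterclockwise from the fixture's +x; it grows clockwise seen from above, stop at 1.8. The cam, a wooden disc of 28 mm radius, 10 to 34 mm above the board, its centre 9 mm off the pivot, meets the long side of a blank on the fence at 0.8 to 1.4, then grips the harder the further it is turned.
- cam_knob (a point): Middle of the upright wooden knob at the lever's end: 24 mm diameter, 50 to 92 mm above the bench, 90 mm from the pivot, above the 22 mm wide lever bar. Stays where left. Up to 2 N there turns the free lever; 3 N nips the blank (10 to 20 N on its end still slides it along the fence, which eases the nip a little); 9 N locks it with some 60 N; over 18 N bruises it.
- cam_carrier: Foot plate of the cam clamp, fixed on the base board, with the cam and lever on it. Origin on the board's top under the pivot, fixture axes.
- spare_blank: A second, equal blank (90 x 160 x 40 mm) lying flat on the bench beside the fixture; origin at its centre. Leave it.
- wood_plane: A wooden hand plane, 240 x 58 mm, about 110 mm high with its iron and wedge; origin under its middle. Leave it.
- mallet: A wooden mallet lying on the bench, head 62 x 125 x 75 mm, 275 mm long over all; origin on the bench under the handle, 125 mm from the middle of its head. Leave it.
There are look-alikes about, which are no part of the job. Leave any red or turquoise look-alike of the blank alone.

How it is judged:
At the end, for the whole second after the job is handed in: The plunger is held in to within 1.5 mm of flush with the guide block, the blank lies flat on the board within 2 mm of the fence and square to it within about 1 degree, the cam presses on it with more than 30 N, and it is at rest with the robot clear (value of joint plunger above 0.0065 m and x of blank in the frame of fixture above 0.023 m and z of blank in the frame of fixture below 0.04 m and angle between the y axis of blank and the y axis of fixture, either way round below 0.02 rad and contact force between cam_carrier and blank above 30 N and linear speed of blank below 0.005 m/s); the robot touches nothing.
It fails at once if The cam is forced onto the blank with more than 150 N (contact force between cam_carrier and blank above 150 N).
It fails at once if The spare blank, the plane or the mallet is moved by more than 15 mm (distance of any of spare_blank, wood_plane, mallet from where it was at the start of the episode above 0.015 m).
It also fails if it takes over 72 s, if anything falls off the work surface, if the arm or the gripper's body presses on something with over 40 N, if the wrist force passes 120 N, or if a joint passes its speed limit or range.

### The arm

A 6-joint arm with a two-finger parallel gripper is mounted at the origin on the work surface. World frame = base frame: x ahead of the robot, y to its left, z up, the work surface at z = 0. Lengths are in m, angles in rad, forces in N, time in s.
With the tool pointing down it reaches from about 0.25 to 0.725 m from the base axis. Payload 9.7 kg.
Tool frame: the origin (TCP) lies on the centre line of the jaws, within the pads' length; the fingertips stand 25 mm ahead of it and the grasp point (between the pads) lies 6 mm ahead of it; x points along the fingers, y is the direction in which the jaws open and shut, and the axes are right-handed (so a half turn about x gives the same grasp; the last joint's range is limited). The gripper opens to 85 mm and grips with 20 to 120 N. Pads are 22 mm wide; open, the fingers measure 114 mm over their backs; the gripper's body (76 mm by 85 mm) begins 54 mm behind the grasp point. The pads swing forward as they close: fully open they stand 13 mm farther back than shut.
Start: joints at [-1.275, 0.087, 0.176, 1.66, 0, 1.571], TCP at [0.16, -0.526, 0.223] pointing down, gripper open.
Joint ranges: [-3.13, 3.13], [-0.85, 1.81], [-1.15, 1.24], [-2.2, 2.28], [-1.44, 1.52], [-3.14, 3.14]. Speed limits (rad/s): [2.22, 2.22, 2.57, 3.14, 3.14, 3.14].

### API

Orientations are given as a unit quaternion [x, y, z, w].
In Python, from station import manip, eyes, regions_of gives the robot as it stands.
- The arm moves only by the tool servo_tool, never from a script. Its argument "motion" is a list of rows, each a list of 7 numbers: the opening, from 0 (shut) to 1 (fully open), then the shift along the tool's x, y, z in m, then the turn, a rotation vector about the tool's x, y, z in rad. A call has 1 to 20 rows; each row shifts and turns the commanded pose from where the row before left it, along the tool's axes as they then stand; what a row does not reach is not made up. A row lasts 1/8 s, in which the tool goes at most 62.5 mm and 10.7 degrees, less where a joint would pass 70% of its speed; a pose out of reach is approached as far as the arm can. A call is refused whole if a number of a shift passes 0.0625 or a number of a turn 0.188, either way. A call with a gripper value outside its range is refused whole. The fingers move at their own pace and stop on an object; "newtons" is the grip in N (left out, the last holds). Time passes only in rows, so rows that do not move let the fingers close. It gives the time, the measured TCP pose, the force and the opening at its end, in the units of the state.
- manip.get_state(): the state, without advancing time (a new reading comes with each control period).
- eyes.get_image(name): name is "scene" or "top" or "wrist"; returns a dict with "img" (400x640x3 uint8, red, green, blue), "intrinsics" (3x3 intrinsics, pixels), "R" (3x3) and "t" (3): a world point X has camera coordinates R X + t. Camera axes: x right, y down, z forward; pixel columns grow to the right and rows downward; lengths in m; the calibration is good to about 2 mm. A picture is of the moment at which its call begins. There is no depth.
- manip.sign_off(): hands the job in, once; it reports no verdict.
Trained networks look in a picture, given as the dict that the camera call returned (one of the last four; its "shot" number tells which), for a name from the list of things; names that differ only in an ending like _2 or _b are one class to them, and where a whole thing is asked for, a point or a joint stands for the part that bears it (a point fixed in the world has none). Each returns a list of dicts, best first, with "conf" (0 to 1); they miss things now and then, are a little off and sometimes report something else, mostly with a low value. They report only what shows in the picture. A call takes as long as a camera call. They do not tell look-alikes from the thing itself.
- regions_of(label, picture): "pixels" (400x640 bool, what is visible of it) and "centre" ([column, row] in pixels, amid what is visible of it).
The state is a dict: "time_s": time; "joint_pos": joint angles; "qd": joint speeds; "tau": joint torques, N m; "tool_pos": TCP position; "tcp_rot": TCP orientation; "contact_force": force on the tool from outside, world axes, zero at the start; "moment": the same for the moment, N m; "opening": opening from 0.0 (shut) to 1.0 (fully open).
Only numpy, scipy, OpenCV 4.12 (cv2) and the standard library are available. Lean on these libraries where they do the work, as an engineer would, in place of code of your own. Each camera call takes 0.05 s, during which the arm holds its last target. There are 200 camera calls.

## Working session

There is one attempt and no reset: what is moved stays moved. The work goes in short steps, Python scripts to look and compute and a tool call to move; the robot and the scene stay as the last step left them, time stands still between calls to the robot, and variables do not carry over. Pictures are saved under pics/ and viewed, about 8 in all and at most 12, crops included, and the job is handed in when it is done.

Besides the shell and the picture viewer there is one more tool, called after "Emit:" as name(argument=value, ...), one argument or row to a line, values as JSON. servo_tool: Moves the arm, as the interface text tells. Its arguments: {"type":"object","properties":{"motion":{"type":"array","items":{"type":"array","items":{"type":"number"}}},"newtons":{"type":"number"}},"required":["motion"]}

```bash
mkdir -p pics; ls
cat > h.py <<'E'
import numpy as np, cv2
from station import manip, eyes, regions_of
def snap(n,fn=None):
    p=eyes.get_image(n)
    if fn: cv2.imwrite('pics/'+fn,p['img'][:,:,::-1])
    return p
def ray(p,uv,z):
    K,R,t=map(np.array,(p['intrinsics'],p['R'],p['t']))
    d=R.T@np.linalg.solve(K,[uv[0],uv[1],1.]); c=-R.T@t
    return c+d*(z-c[2])/d[2]
def proj(p,X):
    K,R,t=map(np.array,(p['intrinsics'],p['R'],p['t']))
    q=(np.array(X)@R.T+t)@K.T
    return q[...,:2]/q[...,2:]
E
python3 - <<'E'
from h import *
print(manip.get_state())
t=snap('top','top1.png'); s=snap('scene','scene1.png')
for n,p in(('top',t),('scene',s)):
    print(n,np.round(-np.array(p['R']).T@p['t'],3))
    for l in ['fixture','blank','cam_knob','cam_carrier','plunger','spare_blank','wood_plane','mallet']:
        for r in regions_of(l,p)[:3]:
            print(l,round(r['conf'],2),np.round(r['centre'],1),r['pixels'].sum(),np.round(ray(p,r['centre'],0.03),3))
E
```

```text
pics
{'time_s': 0.0, 'joint_pos': array([-1.27498805e+00,  8.74371829e-02,  1.75106159e-01,  1.65981343e+00,
       -9.26556595e-06,  1.57076799e+00]), 'qd': array([ 0.00285202, -0.00105167,  0.00096448, -0.00147658, -0.0001307 ,
        0.00089874]), 'tau': array([ 1.93938315e-03, -5.20387745e+01,  4.64801466e+01,  1.63292029e-02,
        8.24206631e-05,  8.86342860e-06]), 'tool_pos': array([ 0.1602546 , -0.5258664 ,  0.22248132]), 'tcp_rot': array([-0.69931156, -0.10468397,  0.6994585 , -0.10374207]), 'contact_force': array([ 0.29385721, -0.43796371,  0.17326048]), 'moment': array([-0.04371469,  0.04826756,  0.03832436]), 'opening': 0.9994836797069541}
top [0.191 0.    1.593]
fixture 0.63 [307.3 155.6] 5452 [0.629 0.006 0.03 ]
blank 0.72 [388.2 277.5] 1089 [ 0.169 -0.302  0.03 ]
blank 0.65 [338.2 163.2] 1056 [ 0.601 -0.114  0.03 ]
blank 0.65 [334.9 230.1] 1013 [ 0.341 -0.103  0.03 ]
cam_knob 0.54 [294.4 167.8] 283 [0.579 0.055 0.03 ]
cam_carrier 0.59 [292.2 169.5] 389 [0.572 0.063 0.03 ]
spare_blank 0.82 [423.2 214.4] 1065 [ 0.407 -0.439  0.03 ]
wood_plane 0.57 [189.6 174.6] 1232 [0.544 0.455 0.03 ]
mallet 0.93 [463.3 172.2] 1120 [ 0.574 -0.6    0.03 ]
scene [ 1.427 -0.273  1.191]
fixture 0.79 [347.1 281.6] 9432 [ 0.681 -0.019  0.03 ]
blank 0.9 [294.8 198.9] 1591 [ 0.352 -0.099  0.03 ]
blank 0.84 [370.2 183.4] 1531 [0.337 0.148 0.03 ]
blank 0.69 [309.3 264.9] 2184 [ 0.606 -0.107  0.03 ]
cam_knob 0.8 [360.8 237.9] 509 [0.544 0.058 0.03 ]
cam_carrier 0.7 [363.2 240.8] 631 [0.556 0.062 0.03 ]
spare_blank 0.71 [351.2 282. ] 9548 [ 0.685 -0.009  0.03 ]
spare_blank 0.69 [180.3 235.7] 1921 [ 0.424 -0.448  0.03 ]
wood_plane 0.71 [492.9 214.4] 2222 [0.543 0.473 0.03 ]
mallet 0.93 [126.3 284.5] 2578 [ 0.563 -0.595  0.03 ]
mallet 0.5 [347.7 282. ] 9399 [ 0.683 -0.018  0.03 ]
```

Run:
```python
import cv2
a=cv2.imread('pics/top1.png')[90:290,200:460]; b=cv2.imread('pics/scene1.png')[150:370,220:500]
cv2.imwrite('pics/top1c.png',cv2.resize(a,None,fx=3,fy=3,interpolation=cv2.INTER_CUBIC)); cv2.imwrite('pics/scene1c.png',cv2.resize(b,None,fx=2.7,fy=2.7,interpolation=cv2.INTER_CUBIC))
```

```text
(no output)
```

View pics/top1c.png

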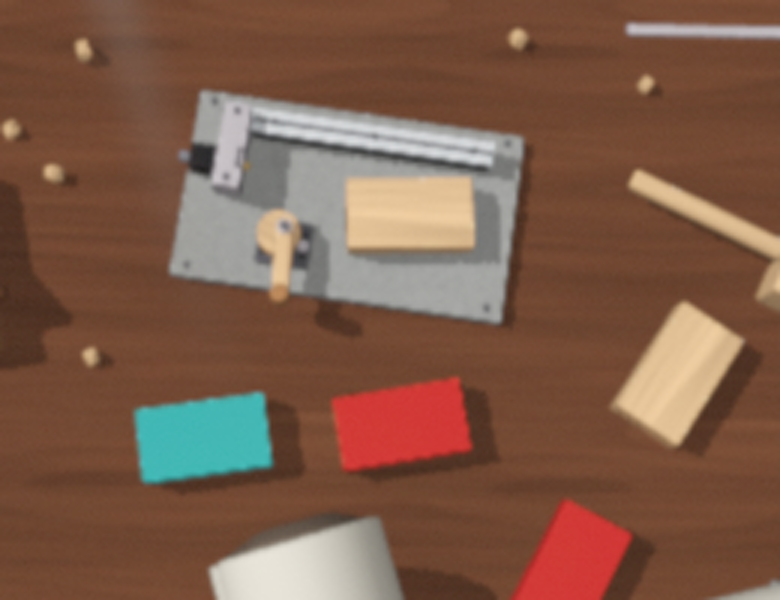

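View pics/scene1c.png

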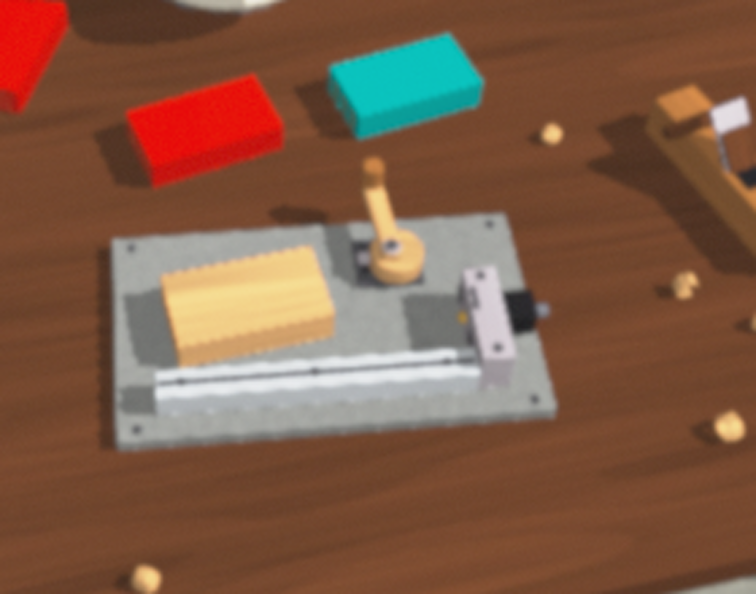

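Top view crop: the fixture is slightly yawed, with +y to the left. The blank is at crop (410,213), the cam and lever at (284,250) and the block at (232,145). In the scene view, red and turquoise look-alikes lie on the robot side of the fixture. I'll fit the poses next.

```bash
cat >> h.py <<'E'
from scipy.optimize import least_squares
def T(p,P):
    c,s=np.cos(p[2]),np.sin(p[2]); P=np.atleast_2d(P)
    return np.c_[p[0]+c*P[:,0]-s*P[:,1],p[1]+s*P[:,0]+c*P[:,1],P[:,2]]
def fit(obs,x0):
    f=lambda q:np.concatenate([(proj(p,T(q,m))-uv).ravel() for p,m,uv in obs])
    r=least_squares(f,x0,loss='soft_l1'); return r.x,np.abs(r.fun).max()
E
python3 - <<'E'
from h import *
t=snap('top'); s=snap('scene')
A=np.array
B=A([[.125,.175,.018],[.125,-.255,.018],[-.125,-.255,.018],[-.125,.175,.018]])
tu=A([[202,92],[524,137],[500,323],[170,273]])/3+[200,90]
su=A([[555,410],[118,440],[112,240],[503,214]])/2.7+[220,150]
fx,e=fit([(t,B,tu),(s,B,su)],[.63,0,-.1]); print('fix',fx.round(4),e)
for o in ([(t,B,tu)],[(s,B,su)]): print(fit(o,[.63,0,-.1])[0].round(4))
C=A([[.045,.08,.058],[.045,-.08,.058],[-.045,-.08,.058],[-.045,.08,.058]])
bt=A([[346,178],[473,178],[474,248],[347,250]])/3+[200,90]
bs=A([[333,308],[183,338+8],[163,276],[313,248]])/2.7+[220,150]
for o in ([(t,C,bt)],[(s,C,bs)],[(t,C,bt),(s,C,bs)]):
    b,e=fit(o,[.6,-.11,0]); 
    c,sn=np.cos(fx[2]),np.sin(fx[2]); d=b[:2]-fx[:2]
    print('blank',b.round(4),e,'in fixture',(c*d[0]+sn*d[1]).round(4),(-sn*d[0]+c*d[1]).round(4),b[2]-fx[2])
def inf(X): d=X[:2]-fx[:2]; return np.round([c*d[0]+sn*d[1],-sn*d[0]+c*d[1]],4)
for n,uv,z in [('blockR1',(250,102),.072),('blockR2',(239,188),.072),('blockL1',(228,97),.072),('blockL2',(212,183),.072),('fence end front',(492,165),.052),('pivot',(284,227),.055),('knob',(279,292),.092),('plunger',(247,165),.04)]:
    print(n,inf(ray(t,A(uv)/3+[200,90],z)))
for n,uv,z in [('pivot',(392,247),.055),('knob',(374,163),.092),('plunger',(461,317),.04),('blk',(461,270),.072),('blk2',(478,362),.072)]:
    print('s',n,inf(ray(s,A(uv)/2.7+[220,150],z)))
E
```

```text
fix [ 0.6303  0.0129 -0.1348] 1.957333694763463
[ 0.6269  0.0102 -0.1304]
[ 0.6324  0.0144 -0.1345]
blank [ 0.6013 -0.1063  0.0257] 0.5615068271835639 in fixture -0.0127 -0.1221 0.1604205335946174
blank [ 0.6065 -0.0983  0.0491] 2.0506153559189784 in fixture -0.0087 -0.1134 0.18380436383501364
blank [ 0.6041 -0.1023  0.0401] 2.210208417462127 in fixture -0.0105 -0.1177 0.17481278216703244
blockR1 [0.0968 0.1006]
blockR2 [-0.0172  0.0959]
blockL1 [0.099  0.1293]
blockL2 [-0.016   0.1305]
fence end front [ 0.0684 -0.2173]
pivot [-0.0541  0.0332]
knob [-0.1451  0.0238]
plunger [0.0234 0.0942]
s pivot [-0.0577  0.0392]
s knob [-0.1429  0.0299]
s plunger [0.0256 0.0984]
s blk [-0.0093  0.1013]
s blk2 [0.1012 0.0975]
```

```bash
cat >> h.py <<'E'
from scipy.spatial.transform import Rotation as Ro
FX=np.array([.6303,.0129,-.134])
def tool():
    s=manip.get_state(); return s,Ro.from_quat(s['tcp_rot'])
def go(fx,fy,z,yaw):
    """shift in current tool axes, and turn about tool x, to bring TCP to fixture (fx,fy), height z, tool y at fixture angle yaw"""
    s,R=tool(); X=T(FX,[fx,fy,z])[0]; y=R.apply([0,1,0])
    a=np.arctan2(y[1],y[0]); d=FX[2]+yaw-a; d=(d+np.pi)%(2*np.pi)-np.pi
    print('target',X.round(4),'shift(tool)',R.inv().apply(X-s['tool_pos']).round(4),'turn x',round(-d,3),'j',s['joint_pos'].round(2))
def inf():
    s,R=tool(); d=s['tool_pos'][:2]-FX[:2]; c,n=np.cos(FX[2]),np.sin(FX[2]); F=s['contact_force']
    print('fix pos',np.round([c*d[0]+n*d[1],-n*d[0]+c*d[1],s['tool_pos'][2]],4),'F fix',np.round([c*F[0]+n*F[1],-n*F[0]+c*F[1],F[2]],2),'t',s['time_s'])
E
python3 - <<'E'
from h import *
s,R=tool(); print(R.as_matrix().round(3))
go(-.11,-.125,.15,np.pi/2); go(-.11,-.125,.15,-np.pi/2)
E
```

```text
[[ 0.     0.291 -0.957]
 [-0.    -0.957 -0.291]
 [-1.     0.    -0.   ]]
target [ 0.5046 -0.0963  0.15  ] shift(tool) [ 0.0732 -0.3108 -0.4546] turn x -2.712 j [-1.28  0.09  0.18  1.66  0.    1.57]
target [ 0.5046 -0.0963  0.15  ] shift(tool) [ 0.0732 -0.3108 -0.4546] turn x 0.43 j [-1.28  0.09  0.18  1.66  0.    1.57]
```

Emit:
servo_tool(
  motion=[
    [1,0,0,0,-0.181,0,0],
    [1,0,0,0,-0.181,0,0],
    [1,0,0,0,-0.181,0,0],
    [1,0,0,0,-0.181,0,0],
    [1,0,0,0,-0.181,0,0],
    [1,0,0,0,-0.181,0,0],
    [1,0,0,0,-0.181,0,0],
    [1,0,0,0,-0.181,0,0],
    [1,0,0,0,-0.181,0,0],
    [1,0,0,0,-0.181,0,0],
    [1,0,0,0,-0.181,0,0],
    [1,0,0,0,-0.181,0,0],
    [1,0,0,0,-0.181,0,0],
    [1,0,0,0,-0.181,0,0],
    [1,0,0,0,-0.178,0,0],
  ],
)

```text
time_s: 2.88
tool_pos: [0.1603, -0.5261, 0.2232]
tcp_rot: [0.045, 0.706, -0.045, 0.706]
contact_force: [0.0, -0.9, 0.1]
opening: 1.002
```

Emit:
servo_tool(
  motion=[
    [1,0.003,0.039,0.0237,0,0,0],
    [1,0.006,0.039,0.0237,0,0,0],
    [1,0.006,0.039,0.0237,0,0,0],
    [1,0.006,0.039,0.0237,0,0,0],
    [1,0.006,0.039,0.0237,0,0,0],
    [1,0.006,0.039,0.0237,0,0,0],
    [1,0.006,0.039,0.0237,0,0,0],
    [1,0.006,0.039,0.0237,0,0,0],
    [1,0.006,0.039,0.0237,0,0,0],
    [1,0.006,0.039,0.0237,0,0,0],
    [1,0.006,0.039,0.0237,0,0,0],
    [1,0.006,0.039,0.0237,0,0,0],
    [1,0,0,0,0,0,0],
    [1,0,0,0,0,0,0],
  ],
)

```text
time_s: 4.62
tool_pos: [0.5044, -0.1003, 0.1542]
tcp_rot: [0.047, 0.706, -0.047, 0.705]
contact_force: [-0.8, -0.5, 0.5]
opening: 1.001
```

Run:
```python
from h import *
go(-.11,-.125,.15,np.pi/2); inf()
w=snap('wrist','w1.png'); snap('top','top2.png')
q=manip.get_state()['contact_force']; print(q)
```

```text
target [ 0.5046 -0.0963  0.15  ] shift(tool) [ 0.0042  0.004  -0.0003] turn x 0.001 j [-0.2  -0.01 -0.06  1.52 -0.   -0.06]
fix pos [-0.1097 -0.129   0.1542] F fix [-0.69 -0.62  0.51] t 4.625
[-0.06813273  0.021262   -0.56390764]
```

View pics/w1.png

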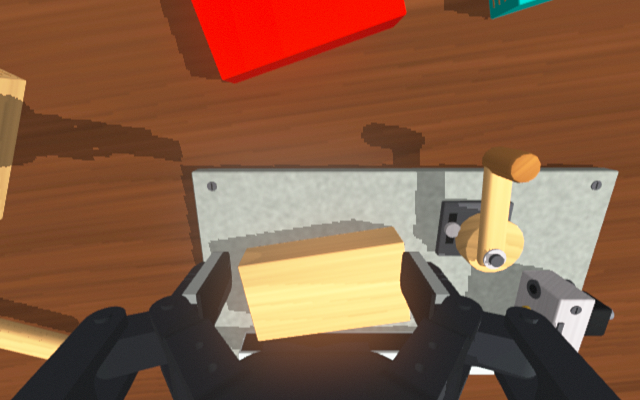

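Wrist view (image up = towards the robot): board back corners at (194,170) and (618,170), cam screw at (496,259), knob top at (526,167). The blank is skewed, its near top edge running from (239,266) to (403,243). I'll use this closer view to refine the fixture pose.

Run:
```python
from h import *
A=np.array; w=snap('wrist')
def inff(X,f=FX): d=X[:2]-f[:2]; c,n=np.cos(f[2]),np.sin(f[2]); return np.round([c*d[0]+n*d[1],-n*d[0]+c*d[1]],4)
for n,uv,z in [('cornL',(194,170),.018),('cornR',(618,170),.018),('screwL',(212,187),.018),('screwR',(596,185),.018),('pivot',(496,259),.056),('knob',(527,167),.092),('blank a',(239,266),.058),('blank b',(391,228+14),.058),('c',(257,341),.058),('d',(405,303),.058),('blockcorner',(545,299),.072),('foot l',(444,202),.027),('footr',(512,202),.027)]:
    print(n,inff(ray(w,uv,z)))
B=A([[-.125,-.255,.018],[-.125,.175,.018]])
print(fit([(w,B,A([[194,170],[618,170]]))],FX))
```

```text
cornL [-0.1274 -0.2531]
cornR [-0.1268  0.1722]
screwL [-0.1098 -0.2369]
screwR [-0.1113  0.1546]
pivot [-0.0481  0.0419]
knob [-0.1446  0.0259]
blank a [-0.042  -0.2047]
blank b [-0.0671 -0.0608]
c [ 0.0471 -0.193 ]
d [ 0.0002 -0.0416]
blockcorner [-0.0147  0.0847]
foot l [-0.0962 -0.002 ]
footr [-0.0961  0.0663]
(array([ 0.6284289 ,  0.01249123, -0.13598538]), np.float64(2.2913634394113274))
```

Emit:
servo_tool(
  motion=[
    [1,0.035,0.002,0,0,0,0],
    [1,0.035,0.002,0,0,0,0],
    [1,0.034,0,0,0,0,0],
    [1,0,0,0.015,0,0,0],
    [1,0,0,0.01,0,0,0],
    [1,0,0,0.008,0,0,0],
    [1,0,0,0.008,0,0,0],
    [1,0,0,0.008,0,0,0],
    [1,0,0,0.008,0,0,0],
    [1,0,0,0.006,0,0,0],
    [1,0,0,0.006,0,0,0],
    [1,0,0,0,0,0,0],
  ],
)

```text
time_s: 6.28
tool_pos: [0.5738, -0.1055, 0.05]
tcp_rot: [0.047, 0.706, -0.047, 0.705]
contact_force: [-0.1, 1.1, -0.0]
opening: 1.005
```

Run:
```python
from h import *
inf(); snap('wrist','w2.png')
```

```text
fix pos [-0.0402 -0.1249  0.05  ] F fix [-0.29  1.07 -0.  ] t 6.275
```

View pics/w2.png

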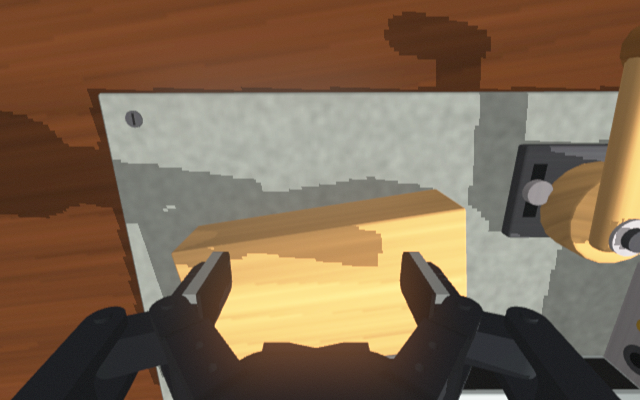

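Run:
```python
from h import *
w=snap('wrist'); s,R=tool()
c=-np.array(w['R']).T@w['t']; print('cam in tool',R.inv().apply(c-s['tool_pos']).round(3),'axis',R.inv().apply(np.array(w['R'])[2]).round(3))
P=lambda v: proj(w,s['tool_pos']+R.apply(v)).round(0)
for x in (0,.012,.025): print(x,P([x,.042,0]),P([x,-.042,0]),P([x,.042,.011]),P([x,.042,-.011]))
d=lambda X:(lambda q:np.round([np.cos(FX[2])*q[0]+np.sin(FX[2])*q[1],-np.sin(FX[2])*q[0]+np.cos(FX[2])*q[1]],4))(X[:2]-FX[:2])
for n,uv,z in [('a',(173,251),.058),('b',(197,228),.018),('c',(435,190),.018),('d',(466,209),.058),('d18',(435,190),.058),('e',(466,300),.058)]: print(n,d(ray(w,uv,z)))
sc=snap('scene'); a=sc['img'][150:370,220:500,::-1]; cv2.imwrite('pics/s2c.png',cv2.resize(a,None,fx=2.7,fy=2.7,interpolation=cv2.INTER_CUBIC))
```

```text
cam in tool [-0.151 -0.001 -0.077] axis [ 0.954 -0.     0.299]
0 [391. 248.] [245. 248.] [390. 265.] [393. 231.]
0.012 [386. 239.] [249. 239.] [385. 255.] [388. 223.]
0.025 [382. 231.] [254. 231.] [381. 246.] [383. 215.]
a [-0.0431 -0.2041]
b [-0.0396 -0.207 ]
c [-0.0663 -0.0484]
d [-0.0672 -0.048 ]
d18 [-0.0775 -0.0654]
e [-0.0115 -0.0394]
```

View pics/s2c.png

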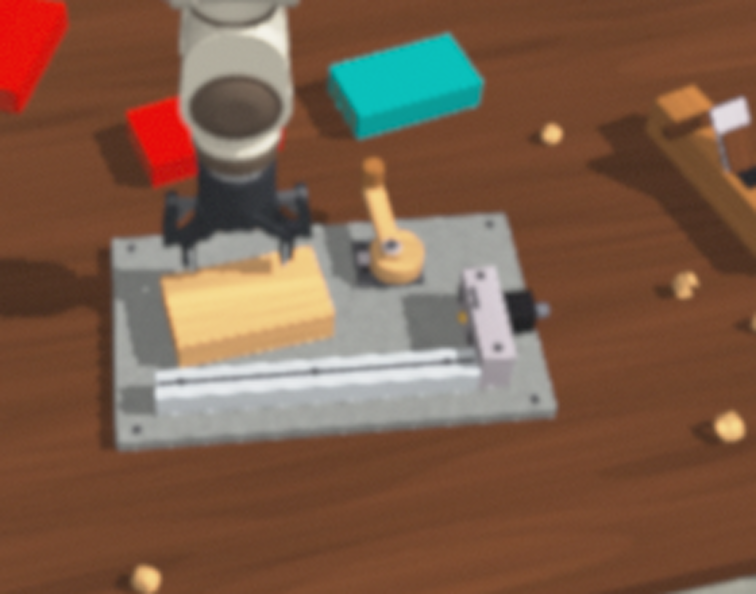

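Scene view: the blank hasn't moved. The open fingertips, at crop (190,262) and (287,255), appear to hover over the blank's near edge instead of standing beside it. I'll measure how high the tips really are.

Run:
```python
from h import *
sc=snap('scene'); w=snap('wrist'); s,R=tool(); tp=s['tool_pos']
print(tp)
def tooly(p,uv,z):
    X=ray(p,uv,z); return R.inv().apply(X-tp).round(3)
for uv in [(190,262),(287,255)]:
    for z in (.03,.05,.07,.09): print('scene',uv,z,tooly(sc,np.array(uv)/2.7+[220,150],z))
for uv in [(229,252),(230,290),(403,252),(402,290)]:
    for z in (.03,.05,.07,.09): print('wrist',uv,z,tooly(w,uv,z))
big=cv2.resize(w['img'][170:400,120:520,::-1],None,fx=2,fy=2,interpolation=cv2.INTER_CUBIC)
cv2.imwrite('pics/w3.png',big)
```

```text
[ 0.57335713 -0.10545107  0.05023153]
scene (190, 262) 0.03 [ 0.02  -0.046 -0.034]
scene (190, 262) 0.05 [ 0.    -0.046 -0.019]
scene (190, 262) 0.07 [-0.02  -0.046 -0.003]
scene (190, 262) 0.09 [-0.04  -0.046  0.012]
scene (287, 255) 0.03 [ 0.02   0.057 -0.035]
scene (287, 255) 0.05 [ 0.     0.055 -0.019]
scene (287, 255) 0.07 [-0.02   0.053 -0.004]
scene (287, 255) 0.09 [-0.04   0.051  0.012]
wrist (229, 252) 0.03 [ 0.02  -0.058  0.013]
wrist (229, 252) 0.05 [ 0.    -0.051  0.002]
wrist (229, 252) 0.07 [-0.02  -0.045 -0.008]
wrist (229, 252) 0.09 [-0.04  -0.038 -0.019]
wrist (230, 290) 0.03 [ 0.02  -0.06   0.042]
wrist (230, 290) 0.05 [ 0.    -0.053  0.028]
wrist (230, 290) 0.07 [-0.02  -0.046  0.014]
wrist (230, 290) 0.09 [-0.04  -0.039  0.   ]
wrist (403, 252) 0.03 [0.02  0.056 0.013]
wrist (403, 252) 0.05 [0.    0.049 0.002]
wrist (403, 252) 0.07 [-0.02   0.042 -0.008]
wrist (403, 252) 0.09 [-0.04   0.036 -0.019]
wrist (402, 290) 0.03 [0.02  0.058 0.042]
wrist (402, 290) 0.05 [0.    0.051 0.028]
wrist (402, 290) 0.07 [-0.02   0.044  0.014]
wrist (402, 290) 0.09 [-0.04   0.037  0.   ]
```

View pics/w3.png

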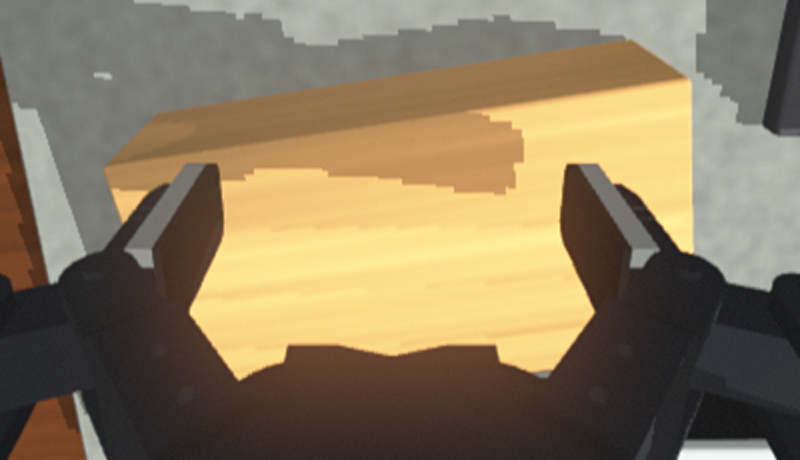

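Both cameras put the open fingertips at about z = 0.073 with the reported TCP at 0.050, so they are well above where the description says. That agrees with there being no contact. I'll go by the images: back off, descend about 38 mm further while watching the force, and push again.

Emit:
servo_tool(
  motion=[
    [1,0,0,-0.04,0,0,0],
    [1,0,0,-0.03,0,0,0],
    [1,0.01,0,0,0,0,0],
    [1,0.01,0,0,0,0,0],
    [1,0.01,0,0,0,0,0],
    [1,0.005,0,0,0,0,0],
    [1,0,0,0,0,0,0],
  ],
)

```text
time_s: 7.4
tool_pos: [0.504, -0.0961, 0.0145]
tcp_rot: [0.047, 0.706, -0.047, 0.705]
contact_force: [-0.1, 0.2, -0.0]
opening: 0.998
```

Emit:
servo_tool(
  motion=[
    [1,0,0,0.015,0,0,0],
    [1,0,0,0.01,0,0,0],
    [1,0,0,0.008,0,0,0],
    [1,0,0,0.008,0,0,0],
    [1,0,0,0.006,0,0,0],
  ],
)

```text
time_s: 8.02
tool_pos: [0.5511, -0.1024, 0.0151]
tcp_rot: [0.047, 0.706, -0.047, 0.705]
contact_force: [-0.3, 0.5, 0.3]
opening: 0.999
```

Run:
```python
from h import *
inf(); snap('wrist','w4.png')
```

```text
fix pos [-0.0631 -0.1248  0.0151] F fix [-0.38  0.41  0.29] t 8.025
```

View pics/w4.png

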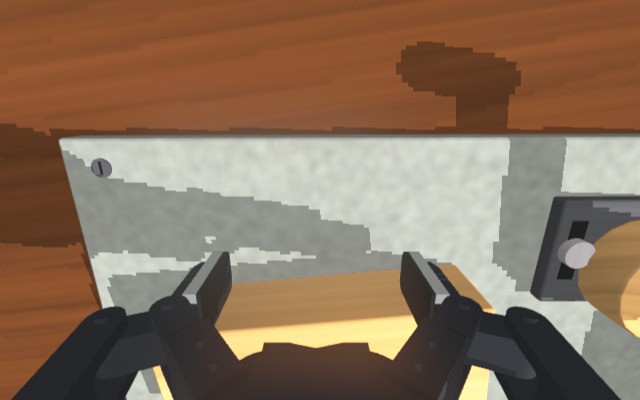

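The fingers now touch the blank's near side (image rows 260-300), and it is already squarer. I'll push on to the fence.

Emit:
servo_tool(
  motion=[
    [1,0,0,0.006,0,0,0],
    [1,0,0,0.006,0,0,0],
    [1,0,0,0.005,0,0,0],
    [1,0,0,0.005,0,0,0],
    [1,0,0,0.004,0,0,0],
    [1,0,0,0,0,0,0],
  ],
)

```text
time_s: 8.82
tool_pos: [0.5769, -0.106, 0.0152]
tcp_rot: [0.047, 0.705, -0.047, 0.706]
contact_force: [-0.9, 0.1, 0.2]
opening: 1.001
```

Emit:
servo_tool(
  motion=[
    [1,0,0,0.002,0,0,0],
    [1,0,0,0.002,0,0,0],
    [1,0,0,0,0,0,0],
  ],
)

```text
time_s: 9.2
tool_pos: [0.5807, -0.1064, 0.0152]
tcp_rot: [0.047, 0.705, -0.047, 0.706]
contact_force: [-0.8, 0.4, 0.3]
opening: 1.003
```

Run:
```python
from h import *
inf()
```

```text
fix pos [-0.0333 -0.1249  0.0152] F fix [-0.89  0.29  0.31] t 9.2
```

Emit:
servo_tool(
  motion=[
    [1,0,0,0.002,0,0,0],
    [1,0,0,0.001,0,0,0],
    [1,0,0,0,0,0,0],
  ],
)

```text
time_s: 9.57
tool_pos: [0.5821, -0.1067, 0.0151]
tcp_rot: [0.047, 0.707, -0.047, 0.705]
contact_force: [-8.4, -0.3, 3.8]
opening: 1.002
```

Emit:
servo_tool(
  motion=[
    [1,0,0,0.0015,0,0,0],
    [1,0,0,0,0,0,0],
  ],
)

```text
time_s: 9.82
tool_pos: [0.5821, -0.1067, 0.0149]
tcp_rot: [0.047, 0.708, -0.047, 0.704]
contact_force: [-16.4, 0.1, 9.1]
opening: 1.007
```

Emit:
servo_tool(
  motion=[
    [1,0,0,0.0015,0,0,0],
    [1,0,0,0,0,0,0],
  ],
)

```text
time_s: 10.07
tool_pos: [0.5821, -0.1066, 0.0148]
tcp_rot: [0.047, 0.709, -0.047, 0.702]
contact_force: [-24.8, 2.6, 12.7]
opening: 1.007
```

The blank is against the fence. I'll retreat, close the fingers and go round to its -y end.

Emit:
servo_tool(
  motion=[
    [1,0,0,-0.025,0,0,0],
    [0.5,-0.05,0,0,0,0,0],
    [0,-0.05,0,0,0,0,0],
    [0,0,-0.04,0.026,0,0,0],
    [0,0,-0.04,0.026,0,0,0],
    [0,0,-0.04,0.026,0,0,0],
    [0,0,0,0,0,0,0],
    [0,0,0,0,0,0,0],
  ],
)

```text
time_s: 11.08
tool_pos: [0.6228, -0.2331, 0.1149]
tcp_rot: [0.048, 0.706, -0.047, 0.705]
contact_force: [0.2, -0.3, -0.4]
opening: 0.002
```

Run:
```python
from h import *
inf(); go(.025,-.25,.03,np.pi/2); w=snap('wrist','w5.png'); s,R=tool(); print(s['opening'])
P=lambda v: proj(w,s['tool_pos']+R.apply(v)).round(0)
for x in (0,-.01,.025): print(x,P([x,0.014,0]),P([x,-.014,0]))
```

```text
fix pos [ 0.0254 -0.2448  0.1149] F fix [ 0.23 -0.23 -0.37] t 11.075
target [ 0.6217 -0.2382  0.03  ] shift(tool) [ 0.0849 -0.0053 -0.0004] turn x -0.0 j [-0.36  0.35  0.28  1.5   0.   -0.22]
-0.0007119699240933729
0 [343. 249.] [294. 249.]
-0.01 [345. 257.] [293. 257.]
0.025 [340. 231.] [297. 231.]
```

View pics/w5.png

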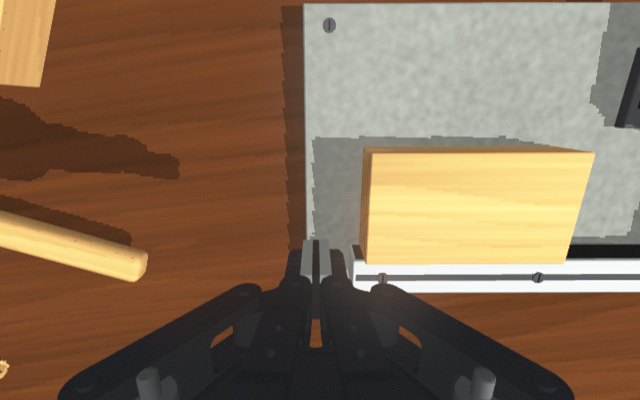

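The blank is flush on the fence and the closed tips are at (316,245), clear of its end. I'll descend and push it along the fence.

Emit:
servo_tool(
  motion=[
    [0,0.03,-0.002,0,0,0,0],
    [0,0.03,-0.002,0,0,0,0],
    [0,0.03,0,0,0,0,0],
    [0,0,0.02,0,0,0,0],
    [0,0,0.01,0,0,0,0],
    [0,0,0.01,0,0,0,0],
    [0,0,0.01,0,0,0,0],
    [0,0,0.01,0,0,0,0],
    [0,0,0.01,0,0,0,0],
    [0,0,0.01,0,0,0,0],
    [0,0,0,0,0,0,0],
  ],
)

```text
time_s: 12.5
tool_pos: [0.6331, -0.1569, 0.025]
tcp_rot: [0.047, 0.706, -0.047, 0.705]
contact_force: [-0.1, 0.0, -0.7]
opening: 0.003
```

Emit:
servo_tool(
  motion=[
    [0,0,0.01,0,0,0,0],
    [0,0,0.01,0,0,0,0],
    [0,0,0.01,0,0,0,0],
    [0,0,0.01,0,0,0,0],
    [0,0,0.01,0,0,0,0],
    [0,0,0.005,0,0,0,0],
    [0,0,0,0,0,0,0],
  ],
)

```text
time_s: 13.38
tool_pos: [0.6406, -0.1029, 0.0253]
tcp_rot: [0.047, 0.705, -0.047, 0.706]
contact_force: [0.6, 0.1, 0.4]
opening: 0.001
```

Run:
```python
from h import *
inf()
```

```text
fix pos [ 0.0256 -0.1134  0.0253] F fix [0.6  0.16 0.38] t 13.375
```

Emit:
servo_tool(
  motion=[
    [0,0,0.005,0,0,0,0],
    [0,0,0.005,0,0,0,0],
    [0,0,0.004,0,0,0,0],
    [0,0,0,0,0,0,0],
  ],
)

```text
time_s: 13.88
tool_pos: [0.6423, -0.0891, 0.0252]
tcp_rot: [0.047, 0.706, -0.047, 0.706]
contact_force: [-0.4, -0.9, -0.8]
opening: -0.003
```

Emit:
servo_tool(
  motion=[
    [0,0,0.003,0,0,0,0],
    [0,0,0.003,0,0,0,0],
  ],
)

```text
time_s: 14.12
tool_pos: [0.6431, -0.0835, 0.0252]
tcp_rot: [0.047, 0.706, -0.047, 0.705]
contact_force: [-0.3, -0.7, -0.4]
opening: -0.004
```

Emit:
servo_tool(
  motion=[
    [0,0,0.003,0,0,0,0],
    [0,0,0.003,0,0,0,0],
  ],
)

```text
time_s: 14.38
tool_pos: [0.6439, -0.0774, 0.0252]
tcp_rot: [0.047, 0.706, -0.047, 0.706]
contact_force: [0.5, -1.5, 0.0]
opening: 0.005
```

Run:
```python
from h import *
inf()
snap('wrist','w6.png'); sc=snap('scene')
a=sc['img'][190:330,240:440,::-1]; cv2.imwrite('pics/s3c.png',cv2.resize(a,None,fx=3.5,fy=3.5,interpolation=cv2.INTER_CUBIC))
```

```text
fix pos [ 0.0255 -0.0877  0.0252] F fix [ 0.69 -1.47  0.02] t 14.375
```

View pics/w6.png

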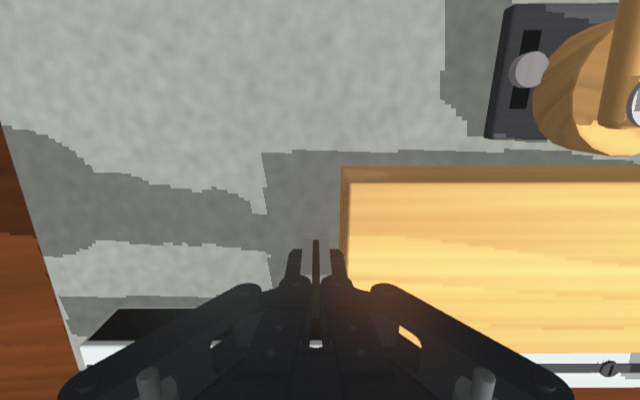

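Blank square on the fence, its end just touching the finger at (345,260), and a gap remains at the cam. I'll keep nudging it towards the plunger.

Emit:
servo_tool(
  motion=[
    [0,0,0.003,0,0,0,0],
    [0,0,0.003,0,0,0,0],
    [0,0,0,0,0,0,0],
  ],
)

```text
time_s: 14.85
tool_pos: [0.6447, -0.0713, 0.0252]
tcp_rot: [0.047, 0.706, -0.047, 0.706]
contact_force: [0.2, 0.1, 0.2]
opening: -0.005
```

Emit:
servo_tool(
  motion=[
    [0,0,0.0015,0,0,0,0],
    [0,0,0.0015,0,0,0,0],
    [0,0,0,0,0,0,0],
  ],
)

```text
time_s: 15.22
tool_pos: [0.645, -0.0689, 0.0251]
tcp_rot: [0.047, 0.706, -0.047, 0.705]
contact_force: [-0.4, -4.0, 0.1]
opening: -0.0
```

Emit:
servo_tool(
  motion=[
    [0,0,0.0015,0,0,0,0],
    [0,0,0.0015,0,0,0,0],
    [0,0,0,0,0,0,0],
  ],
)

```text
time_s: 15.6
tool_pos: [0.6455, -0.0656, 0.0252]
tcp_rot: [0.047, 0.706, -0.047, 0.706]
contact_force: [-0.5, -3.3, -0.8]
opening: -0.001
```

Emit:
servo_tool(
  motion=[
    [0,0,0.0015,0,0,0,0],
    [0,0,0.0015,0,0,0,0],
    [0,0,0,0,0,0,0],
  ],
)

```text
time_s: 15.98
tool_pos: [0.6459, -0.0628, 0.0252]
tcp_rot: [0.047, 0.706, -0.047, 0.706]
contact_force: [-2.2, -4.8, 0.2]
opening: -0.003
```

Emit:
servo_tool(
  motion=[
    [0,0,0.001,0,0,0,0],
    [0,0,0.001,0,0,0,0],
    [0,0,0,0,0,0,0],
  ],
)

```text
time_s: 16.35
tool_pos: [0.6458, -0.0627, 0.0252]
tcp_rot: [0.047, 0.706, -0.049, 0.705]
contact_force: [-2.3, -13.9, -0.1]
opening: 0.002
```

Run:
```python
from h import *
inf()
```

```text
fix pos [ 0.0255 -0.0729  0.0252] F fix [ -0.37 -14.08  -0.15] t 16.35
```

Plunger felt at 3-4 N, then a hard stop at tool y = -0.073, so that is home. I'll ease back until the plunger is out and go over to the knob.

Emit:
servo_tool(
  motion=[
    [0,0,-0.003,0,0,0,0],
    [0,0,-0.003,0,0,0,0],
    [0,0,-0.003,0,0,0,0],
    [0,0,-0.004,0,0,0,0],
    [0,0,-0.005,0,0,0,0],
    [0.2,-0.06,-0.002,0,0,0,0],
    [0.5,-0.06,0,0,0,0,0],
    [0.5,0,0.029,-0.043,0,0,0],
    [0.5,0,0.029,-0.043,0,0,0],
    [0.5,0,0.029,-0.043,0,0,0],
    [0.5,0,0.029,-0.04,0,0,0],
    [0.5,0,0,0,0,0,0],
  ],
)

```text
time_s: 17.85
tool_pos: [0.4898, 0.0585, 0.1459]
tcp_rot: [0.047, 0.705, -0.046, 0.706]
contact_force: [0.9, 0.2, -0.4]
opening: 0.498
```

Run:
```python
from h import *
inf(); print(manip.get_state()['opening'])
w=snap('wrist','w7.png')
c,n=np.cos(FX[2]),np.sin(FX[2])
d=lambda X:np.round([c*(X[0]-FX[0])+n*(X[1]-FX[1]),-n*(X[0]-FX[0])+c*(X[1]-FX[1])],4)
for l in('cam_knob','cam_carrier','blank','plunger'):
    for r in regions_of(l,w)[:2]: print(l,round(r['conf'],2),r['centre'],d(ray(w,r['centre'],.07)))
```

```text
fix pos [-0.1453  0.0265  0.1459] F fix [ 0.85  0.27 -0.37] t 17.85
0.49806790717803984
cam_carrier 0.66 [323.3, 259.5] [-0.0959  0.032 ]
blank 0.69 [101.1, 50.5] [-0.2605 -0.1261]
blank 0.66 [315.4, 323.9] [-0.0277  0.0252]
plunger 0.73 [323.5, 259.5] [-0.0959  0.0321]
```

View pics/w7.png

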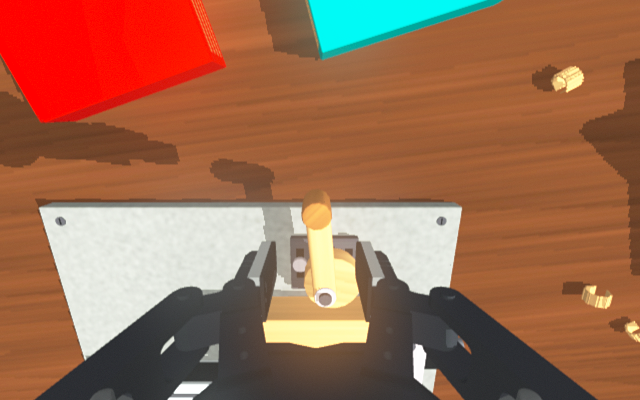

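Run:
```python
from h import *
w=snap('wrist')
c,n=np.cos(FX[2]),np.sin(FX[2])
d=lambda X:np.round([c*(X[0]-FX[0])+n*(X[1]-FX[1]),-n*(X[0]-FX[0])+c*(X[1]-FX[1])],4)
print('knob',d(ray(w,(316,215),.092)),'pivot',d(ray(w,(325,298),.056)),'corners',d(ray(w,(39,206),.018)),d(ray(w,(461,206),.018)))
```

```text
knob [-0.1435  0.0235] pivot [-0.0444  0.0321] corners [-0.1258 -0.2557] [-0.1252  0.1698]
```

Emit:
servo_tool(
  motion=[
    [0.5,0.035,-0.003,0.002,0,0,0],
    [0.5,0.035,0,0,0,0,0],
    [0.5,0.032,0,0,0,0,0],
    [0.5,0,0,0,0,0,0],
  ],
)

```text
time_s: 18.65
tool_pos: [0.4917, 0.053, 0.0408]
tcp_rot: [0.047, 0.707, -0.048, 0.704]
contact_force: [0.1, 0.5, 0.3]
opening: 0.506
```

Emit:
servo_tool(
  motion=[
    [0.5,0,0.009,0,0,0,0],
    [0.5,0,0.009,0.0004,0.1,0,0],
    [0.5,0,0.009,0.0004,0.1,0,0],
    [0.5,0,0.009,0.0004,0.1,0,0],
    [0.5,0,0,0,0,0,0],
  ],
)

```text
time_s: 19.27
tool_pos: [0.5027, 0.0893, 0.0448]
tcp_rot: [0.152, 0.69, -0.151, 0.691]
contact_force: [0.5, 0.1, 0.3]
opening: 0.5
```

```bash
cat >> h.py <<'E'
def lev():
    s,R=tool(); F=R.inv().apply(s['contact_force']); d=s['tool_pos'][:2]-FX[:2]; c,n=np.cos(FX[2]),np.sin(FX[2])
    p=np.array([c*d[0]+n*d[1],-n*d[0]+c*d[1]])-[-.052,.034]; y=R.apply([0,1,0])
    print('tool r',np.hypot(*p).round(4),'theta',np.degrees(np.arctan2(p[1],p[0])).round(1)%360,'tool y yaw',np.degrees(np.arctan2(y[1],y[0])-FX[2]).round(1),'F tool',F.round(2),'open',round(s['opening'],3),'t',s['time_s'])
E
python3 -c "
from h import *
lev()
w=snap('wrist','w8.png')"
```

```text
tool r 0.0882 theta 163.7 tool y yaw 72.9 F tool [-0.31  0.26  0.39] open 0.5 t 19.275
```

View pics/w8.png

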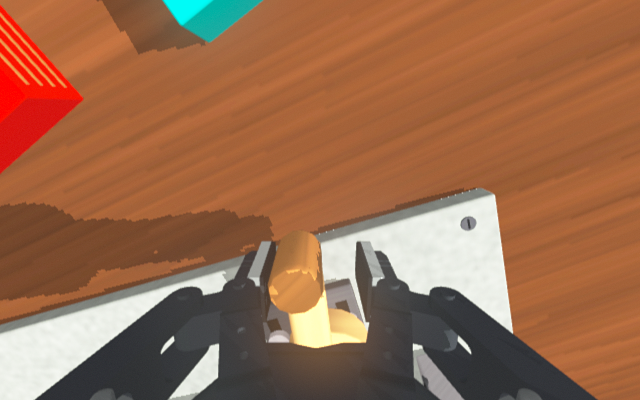

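The knob is caged between the pads and pushed by the trailing finger, and the cam turns freely. I'll carry on along the arc to the nip.

Emit:
servo_tool(
  motion=[
    [0.5,0,0.009,0.0004,0.1,0,0],
    [0.5,0,0.009,0.0004,0.1,0,0],
    [0.5,0,0.009,0.0004,0.1,0,0],
    [0.5,0,0,0,0,0,0],
  ],
)

```text
time_s: 19.82
tool_pos: [0.5168, 0.1112, 0.0438]
tcp_rot: [0.253, 0.66, -0.253, 0.661]
contact_force: [0.0, -0.6, 0.1]
opening: 0.501
```

Emit:
servo_tool(
  motion=[
    [0.5,0,0.0045,0.0002,0.05,0,0],
    [0.5,0,0.0045,0.0002,0.05,0,0],
    [0.5,0,0,0,0,0,0],
  ],
)

```text
time_s: 20.2
tool_pos: [0.523, 0.1172, 0.0435]
tcp_rot: [0.285, 0.647, -0.285, 0.647]
contact_force: [-0.5, 0.0, -0.5]
opening: 0.499
```

```bash
python3 -c "
from h import *
lev()"
```

```text
tool r 0.0877 theta 141.1 tool y yaw 50.1 F tool [ 0.5  -0.32 -0.36] open 0.499 t 20.2
```

Emit:
servo_tool(
  motion=[
    [0.5,0,0.0045,0.0002,0.05,0,0],
    [0.5,0,0,0,0,0,0],
  ],
)

```text
time_s: 20.45
tool_pos: [0.5264, 0.1201, 0.0434]
tcp_rot: [0.302, 0.639, -0.301, 0.64]
contact_force: [-0.4, 0.6, 0.5]
opening: 0.502
```

Emit:
servo_tool(
  motion=[
    [0.5,0,0.0027,0.0001,0.03,0,0],
    [0.5,0,0,0,0,0,0],
  ],
)

```text
time_s: 20.7
tool_pos: [0.5286, 0.1218, 0.0433]
tcp_rot: [0.312, 0.635, -0.312, 0.635]
contact_force: [0.0, 0.3, 0.5]
opening: 0.5
```

Emit:
servo_tool(
  motion=[
    [0.5,0,0.0027,0.0001,0.03,0,0],
    [0.5,0,0,0,0,0,0],
  ],
)

```text
time_s: 20.95
tool_pos: [0.5308, 0.1235, 0.0432]
tcp_rot: [0.322, 0.63, -0.321, 0.63]
contact_force: [-0.2, -0.3, -0.0]
opening: 0.499
```

Emit:
servo_tool(
  motion=[
    [0.5,0,0.0027,0.0001,0.03,0,0],
    [0.5,0,0,0,0,0,0],
  ],
)

```text
time_s: 21.2
tool_pos: [0.5331, 0.1251, 0.0431]
tcp_rot: [0.331, 0.625, -0.331, 0.625]
contact_force: [-0.4, 0.2, 0.4]
opening: 0.499
```

Emit:
servo_tool(
  motion=[
    [0.5,0,0.0027,0.0001,0.03,0,0],
    [0.5,0,0.0027,0.0001,0.03,0,0],
    [0.5,0,0,0,0,0,0],
  ],
)

```text
time_s: 21.58
tool_pos: [0.5378, 0.1279, 0.0432]
tcp_rot: [0.35, 0.615, -0.35, 0.615]
contact_force: [-0.7, 0.7, -0.6]
opening: 0.499
```

Emit:
servo_tool(
  motion=[
    [0.5,0,0.0027,0.0001,0.03,0,0],
    [0.5,0,0,0,0,0,0],
  ],
)

```text
time_s: 21.82
tool_pos: [0.5402, 0.1291, 0.0432]
tcp_rot: [0.359, 0.609, -0.359, 0.609]
contact_force: [0.2, 0.2, 0.3]
opening: 0.5
```

Emit:
servo_tool(
  motion=[
    [0.5,0,0.0018,0.0001,0.02,0,0],
    [0.5,0,0,0,0,0,0],
  ],
)

```text
time_s: 22.08
tool_pos: [0.5416, 0.1299, 0.0432]
tcp_rot: [0.365, 0.606, -0.365, 0.606]
contact_force: [-1.3, -0.2, -0.9]
opening: 0.504
```

```bash
python3 -c "
from h import *
lev()"
```

```text
tool r 0.087 theta 126.3 tool y yaw 35.6 F tool [ 0.87 -1.3  -0.42] open 0.504 t 22.075
```

Emit:
servo_tool(
  motion=[
    [0.5,0,0.0018,0.0001,0.02,0,0],
    [0.5,0,0,0,0,0,0],
  ],
)

```text
time_s: 22.32
tool_pos: [0.5433, 0.1306, 0.0432]
tcp_rot: [0.371, 0.602, -0.371, 0.602]
contact_force: [-2.1, -0.3, 0.6]
opening: 0.501
```

Emit:
servo_tool(
  motion=[
    [0.5,0,0.0018,0.0001,0.02,0,0],
    [0.5,0,0,0,0,0,0],
  ],
)

```text
time_s: 22.58
tool_pos: [0.545, 0.1313, 0.0432]
tcp_rot: [0.377, 0.598, -0.377, 0.598]
contact_force: [-0.8, 0.7, 0.7]
opening: 0.503
```

Emit:
servo_tool(
  motion=[
    [0.5,0,0.0018,0.0001,0.02,0,0],
    [0.5,0,0,0,0,0,0],
  ],
)

```text
time_s: 22.82
tool_pos: [0.5466, 0.132, 0.0432]
tcp_rot: [0.383, 0.594, -0.383, 0.595]
contact_force: [-1.3, -0.1, 0.4]
opening: 0.498
```

```bash
python3 -c "
from h import *
lev()"
```

```text
tool r 0.0866 theta 122.7 tool y yaw 32.1 F tool [-0.36 -1.26 -0.45] open 0.498 t 22.825
```

Emit:
servo_tool(
  motion=[
    [0.5,0,0.0018,0.0001,0.02,0,0],
    [0.5,0,0,0,0,0,0],
  ],
)

```text
time_s: 23.08
tool_pos: [0.5483, 0.1327, 0.0432]
tcp_rot: [0.389, 0.591, -0.389, 0.591]
contact_force: [-1.5, -0.5, -0.6]
opening: 0.504
```

Emit:
servo_tool(
  motion=[
    [0.5,0,0.0018,0.0001,0.02,0,0],
    [0.5,0,0,0,0,0,0],
  ],
)

```text
time_s: 23.32
tool_pos: [0.55, 0.1333, 0.0432]
tcp_rot: [0.395, 0.587, -0.395, 0.587]
contact_force: [-1.5, 0.6, -0.6]
opening: 0.499
```

Emit:
servo_tool(
  motion=[
    [0.5,0,0.0018,0.0001,0.02,0,0],
    [0.5,0,0,0,0,0,0],
  ],
)

```text
time_s: 23.58
tool_pos: [0.5517, 0.1339, 0.0432]
tcp_rot: [0.401, 0.583, -0.4, 0.583]
contact_force: [-1.2, 1.0, 0.5]
opening: 0.497
```

```bash
python3 -c "
from h import *
lev()"
```

```text
tool r 0.0863 theta 119.1 tool y yaw 28.7 F tool [-0.54 -0.73 -1.34] open 0.497 t 23.575
```

Emit:
servo_tool(
  motion=[
    [0.5,0,0.0018,0.0001,0.02,0,0],
    [0.5,0,0,0,0,0,0],
  ],
)

```text
time_s: 23.82
tool_pos: [0.5534, 0.1344, 0.0432]
tcp_rot: [0.406, 0.579, -0.406, 0.579]
contact_force: [-0.2, 0.8, 0.3]
opening: 0.502
```

Emit:
servo_tool(
  motion=[
    [0.5,0,0.0018,0.0001,0.02,0,0],
    [0.5,0,0,0,0,0,0],
  ],
)

```text
time_s: 24.08
tool_pos: [0.5552, 0.1349, 0.0432]
tcp_rot: [0.412, 0.575, -0.412, 0.575]
contact_force: [-1.5, -0.7, -0.9]
opening: 0.503
```

Emit:
servo_tool(
  motion=[
    [0.5,0,0.0018,0.0001,0.02,0,0],
    [0.5,0,0,0,0,0,0],
  ],
)

```text
time_s: 24.32
tool_pos: [0.5569, 0.1354, 0.0432]
tcp_rot: [0.418, 0.57, -0.418, 0.571]
contact_force: [-1.2, 0.1, -0.2]
opening: 0.5
```

```bash
python3 -c "
from h import *
lev()"
```

```text
tool r 0.086 theta 115.6 tool y yaw 25.2 F tool [ 0.21 -1.16 -0.47] open 0.5 t 24.325
```

Emit:
servo_tool(
  motion=[
    [0.5,0,0.0018,0.0001,0.02,0,0],
    [0.5,0,0.0018,0.0001,0.02,0,0],
    [0.5,0,0,0,0,0,0],
  ],
)

```text
time_s: 24.7
tool_pos: [0.5601, 0.1363, 0.0431]
tcp_rot: [0.429, 0.562, -0.429, 0.562]
contact_force: [-3.9, 0.6, 0.4]
opening: 0.502
```

Emit:
servo_tool(
  motion=[
    [0.5,0,0.0018,0.0001,0.02,0,0],
    [0.5,0,0,0,0,0,0],
  ],
)

```text
time_s: 24.95
tool_pos: [0.5614, 0.1366, 0.0431]
tcp_rot: [0.434, 0.558, -0.435, 0.557]
contact_force: [-7.3, 1.5, 2.2]
opening: 0.497
```

Emit:
servo_tool(
  motion=[
    [0.5,0,0.0018,0.0001,0.02,0,0],
    [0.5,0,0,0,0,0,0],
  ],
)

```text
time_s: 25.2
tool_pos: [0.5627, 0.137, 0.043]
tcp_rot: [0.44, 0.554, -0.441, 0.553]
contact_force: [-8.8, 1.0, 2.9]
opening: 0.501
```

```bash
python3 -c "
from h import *
lev()"
```

```text
tool r 0.0859 theta 111.6 tool y yaw 20.7 F tool [-2.91 -8.36 -2.97] open 0.501 t 25.2
```

That went past the light nip: 8.4 N at the knob. I'll back the lever off a little with the other finger.

Emit:
servo_tool(
  motion=[
    [0.5,0,-0.008,0.0004,-0.09,0,0],
    [0.5,0,-0.008,0.0004,-0.09,0,0],
    [0.5,0,0,0,0,0,0],
  ],
)

```text
time_s: 25.58
tool_pos: [0.549, 0.1318, 0.0435]
tcp_rot: [0.389, 0.59, -0.389, 0.591]
contact_force: [-0.8, 0.1, -0.8]
opening: 0.502
```

Emit:
servo_tool(
  motion=[
    [0.5,0,-0.0018,0.0001,-0.02,0,0],
    [0.5,0,0,0,0,0,0],
  ],
)

```text
time_s: 25.82
tool_pos: [0.5472, 0.1311, 0.0432]
tcp_rot: [0.383, 0.594, -0.383, 0.595]
contact_force: [-0.5, 0.8, 0.2]
opening: 0.5
```

Emit:
servo_tool(
  motion=[
    [0.5,0,-0.0009,0,-0.01,0,0],
    [0.5,0,0,0,0,0,0],
  ],
)

```text
time_s: 26.08
tool_pos: [0.5462, 0.1307, 0.0431]
tcp_rot: [0.38, 0.596, -0.38, 0.596]
contact_force: [-0.3, -0.8, 0.8]
opening: 0.499
```

```bash
python3 -c "
from h import *
lev()"
```

```text
tool r 0.0856 theta 123.4 tool y yaw 32.7 F tool [-0.78 -0.61  0.54] open 0.499 t 26.075
```

Emit:
servo_tool(
  motion=[
    [0.5,0,-0.0018,0.0001,-0.02,0,0],
    [0.5,0,0,0,0,0,0],
  ],
)

```text
time_s: 26.32
tool_pos: [0.5446, 0.1299, 0.0432]
tcp_rot: [0.374, 0.6, -0.374, 0.6]
contact_force: [0.8, 1.6, -1.0]
opening: 0.505
```

Emit:
servo_tool(
  motion=[
    [0.5,0,-0.0009,0,-0.01,0,0],
    [0.5,0,0,0,0,0,0],
  ],
)

```text
time_s: 26.58
tool_pos: [0.5437, 0.1295, 0.0432]
tcp_rot: [0.371, 0.602, -0.371, 0.602]
contact_force: [0.9, 0.6, -1.6]
opening: 0.501
```

Emit:
servo_tool(
  motion=[
    [0.5,0,-0.0009,0,-0.01,0,0],
    [0.5,0,0,0,0,0,0],
  ],
)

```text
time_s: 26.82
tool_pos: [0.5428, 0.129, 0.0432]
tcp_rot: [0.368, 0.604, -0.368, 0.604]
contact_force: [-0.2, 1.5, 0.2]
opening: 0.503
```

```bash
python3 -c "
from h import *
lev()"
```

```text
tool r 0.0857 theta 125.9 tool y yaw 35.0 F tool [-0.24  0.52 -1.41] open 0.503 t 26.825
```

Emit:
servo_tool(
  motion=[
    [0.5,0,0.009,0.0004,0.1,0,0],
    [0.5,0,0.0072,0.0003,0.08,0,0],
    [0.5,0,0,0,0,0,0],
  ],
)

```text
time_s: 27.2
tool_pos: [0.5579, 0.1351, 0.043]
tcp_rot: [0.42, 0.569, -0.421, 0.568]
contact_force: [0.8, -0.0, 1.2]
opening: 0.497
```

Emit:
servo_tool(
  motion=[
    [0.5,0,0.0013,0,0.015,0,0],
    [0.5,0,0,0,0,0,0],
  ],
)

```text
time_s: 27.45
tool_pos: [0.559, 0.1355, 0.0432]
tcp_rot: [0.425, 0.565, -0.425, 0.565]
contact_force: [-0.4, 0.2, -0.2]
opening: 0.503
```

Emit:
servo_tool(
  motion=[
    [0.5,0,0.0009,0,0.01,0,0],
    [0.5,0,0,0,0,0,0],
  ],
)

```text
time_s: 27.7
tool_pos: [0.5596, 0.1357, 0.0431]
tcp_rot: [0.427, 0.563, -0.428, 0.563]
contact_force: [-2.7, -1.0, 0.7]
opening: 0.501
```

```bash
python3 -c "
from h import *
lev()"
```

```text
tool r 0.0855 theta 113.8 tool y yaw 23.3 F tool [-0.66 -2.87  0.27] open 0.501 t 27.7
```

The nip is now at 2.9 N. I'll lift off, turn back and go round to the blank's end.

Emit:
servo_tool(
  motion=[
    [0.5,0,-0.007,0,-0.06,0,0],
    [0.5,-0.06,0,0,0,0,0],
    [0.5,-0.05,0,0,0,0,0],
    [0.2,0,0,0,-0.184,0,0],
    [0,0,0,0,-0.184,0,0],
    [0,0,0,0,-0.184,0,0],
    [0,0,0,0,-0.184,0,0],
    [0,0,0,0,-0.184,0,0],
    [0,0,0,0,-0.184,0,0],
    [0,0,-0.043,0.022,0,0,0],
    [0,0,-0.043,0.022,0,0,0],
    [0,0,-0.043,0.022,0,0,0],
    [0,0,-0.043,0.022,0,0,0],
    [0,0,-0.043,0.022,0,0,0],
    [0,0,0,0,0,0,0],
  ],
)

```text
time_s: 29.58
tool_pos: [0.6341, -0.0969, 0.1525]
tcp_rot: [0.049, 0.705, -0.049, 0.705]
contact_force: [0.2, -0.5, 0.6]
opening: 0.002
```

```bash
python3 -c "
from h import *
inf(); go(.025,-.1,.025,np.pi/2)
w=snap('wrist','w9.png')
c,n=np.cos(FX[2]),np.sin(FX[2])
for r in regions_of('blank',w)[:2]:
    m=r['pixels']; ys,xs=np.nonzero(m); print(r['conf'],xs.min(),xs.max(),ys.min(),ys.max())
    X=ray(w,(xs.min()+1,np.median(ys[xs<xs.min()+6])),.058); print('end y',-n*(X[0]-FX[0])+c*(X[1]-FX[1]))"
```

```text
fix pos [ 0.0184 -0.1083  0.1525] F fix [ 0.3  -0.42  0.64] t 29.575
target [ 0.6417 -0.0895  0.025 ] shift(tool) [0.1275 0.0084 0.0066] turn x -0.004 j [-0.15  0.29  0.28  1.56 -0.   -0.01]
0.75 355 552 147 250
end y -0.07398196483624997
```

Emit:
servo_tool(
  motion=[
    [0,0.05,0,0.003,0,0,0],
    [0,0.05,0,0.003,0,0,0],
    [0,0.027,0,0,0,0,0],
    [0,0,0.008,0,0,0,0],
    [0,0,0.008,0,0,0,0],
    [0,0,0.004,0,0,0,0],
    [0,0,0,0,0,0,0],
  ],
)

```text
time_s: 30.55
tool_pos: [0.6428, -0.0743, 0.0275]
tcp_rot: [0.047, 0.705, -0.047, 0.706]
contact_force: [0.3, 1.2, -0.7]
opening: 0.003
```

Emit:
servo_tool(
  motion=[
    [0,0,0.002,0,0,0,0],
    [0,0,0.002,0,0,0,0],
    [0,0,0,0,0,0,0],
  ],
)

```text
time_s: 30.92
tool_pos: [0.6426, -0.0709, 0.0262]
tcp_rot: [0.048, 0.706, -0.048, 0.705]
contact_force: [-0.1, -0.2, -0.5]
opening: 0.006
```

Emit:
servo_tool(
  motion=[
    [0,0,0.002,0,0,0,0],
    [0,0,0.001,0,0,0,0],
    [0,0,0,0,0,0,0],
  ],
)

```text
time_s: 31.3
tool_pos: [0.6427, -0.0697, 0.0262]
tcp_rot: [0.047, 0.706, -0.049, 0.705]
contact_force: [-1.0, -7.7, 0.8]
opening: -0.001
```

```bash
python3 -c "
from h import *
inf()"
```

```text
fix pos [ 0.0233 -0.0802  0.0262] F fix [ 0.07 -7.74  0.84] t 31.3
```

Emit:
servo_tool(
  motion=[
    [0,0,0.0015,0,0,0,0],
    [0,0,0.0015,0,0,0,0],
    [0,0,0,0,0,0,0],
  ],
)

```text
time_s: 31.68
tool_pos: [0.6431, -0.0668, 0.0261]
tcp_rot: [0.047, 0.706, -0.049, 0.705]
contact_force: [-0.9, -9.0, 0.8]
opening: -0.005
```

Emit:
servo_tool(
  motion=[
    [0,0,0.0015,0,0,0,0],
    [0,0,0.001,0,0,0,0],
    [0,0,0,0,0,0,0],
  ],
)

```text
time_s: 32.05
tool_pos: [0.6434, -0.0645, 0.0261]
tcp_rot: [0.047, 0.706, -0.049, 0.705]
contact_force: [-1.9, -9.7, 0.5]
opening: 0.002
```

Emit:
servo_tool(
  motion=[
    [0,0,0.001,0,0,0,0],
    [0,0,0.001,0,0,0,0],
    [0,0,0,0,0,0,0],
  ],
)

```text
time_s: 32.42
tool_pos: [0.6436, -0.0626, 0.0262]
tcp_rot: [0.047, 0.706, -0.049, 0.705]
contact_force: [-0.7, -10.0, 1.3]
opening: -0.0
```

```bash
python3 -c "
from h import *
inf()"
```

```text
fix pos [ 0.0233 -0.073   0.0262] F fix [ 0.6  -9.97  1.28] t 32.425
```

Emit:
servo_tool(
  motion=[
    [0,0,0.001,0,0,0,0],
    [0,0,0.001,0,0,0,0],
    [0,0,0,0,0,0,0],
  ],
)

```text
time_s: 32.8
tool_pos: [0.6436, -0.0624, 0.0262]
tcp_rot: [0.046, 0.706, -0.051, 0.705]
contact_force: [-2.4, -17.8, 1.5]
opening: 0.002
```

```bash
python3 -c "
from h import *
inf()"
```

```text
fix pos [ 0.0233 -0.0728  0.0262] F fix [ -0.03 -17.95   1.53] t 32.8
```

Hard stop again at 18 N and tool y = -0.073, so the blank is home. I'll back off and return to the knob to lock.

Emit:
servo_tool(
  motion=[
    [0,0,-0.003,0,0,0,0],
    [0,0,-0.006,0,0,0,0],
    [0,-0.059,-0.002,0,0,0,0],
    [0,-0.059,0,0,0,0,0],
    [0.3,0,0.038,-0.0232,0,0,0],
    [0.5,0,0.038,-0.0232,0,0,0],
    [0.5,0,0.038,-0.0232,0,0,0],
    [0.5,0,0.038,-0.0232,0,0,0],
    [0.5,0,0.038,-0.0232,0,0,0],
    [0.5,0,0,0,0.184,0,0],
    [0.5,0,0,0,0.184,0,0],
    [0.5,0,0,0,0.184,0,0],
    [0.5,0,0,0,0.184,0,0],
    [0.5,0,0,0,0.184,0,0],
    [0.5,0,0,0,0.184,0,0],
    [0.5,0,0,0,0,0,0],
  ],
)

```text
time_s: 34.8
tool_pos: [0.5533, 0.1346, 0.1442]
tcp_rot: [0.41, 0.576, -0.41, 0.576]
contact_force: [0.3, 0.0, 0.3]
opening: 0.499
```

```bash
python3 -c "
from h import *
inf(); go(-.0935,.109,.043,np.radians(26.7)); w=snap('wrist','w10.png')
d=snap('scene')
cv2.imwrite('pics/c1.png',np.hstack([w['img'][:,100:540,::-1],cv2.resize(d['img'][190:330,300:440,::-1],(400,400),interpolation=cv2.INTER_CUBIC)])[:,:800])"
```

```text
fix pos [-0.0925  0.1103  0.1442] F fix [0.26 0.08 0.29] t 34.8
target [0.5522 0.1334 0.043 ] shift(tool) [ 0.1012 -0.0014  0.0007] turn x 0.001 j [0.24 0.12 0.06 1.51 0.   1.48]
```

View pics/c1.png

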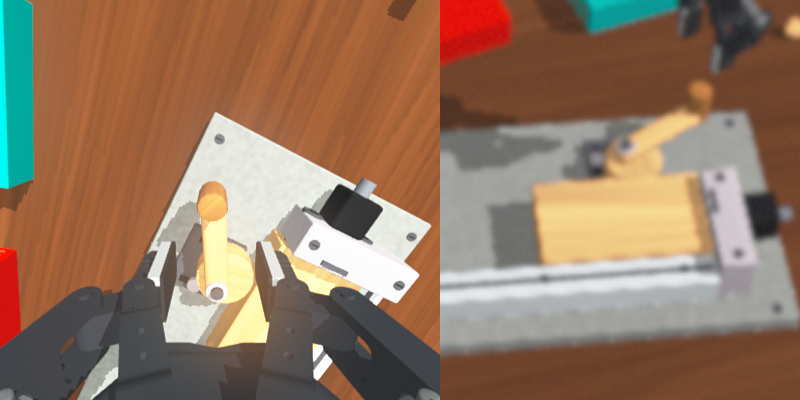

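Both views show the blank against the block, the plunger rod standing out at the back, and the knob between the open pads. I'll descend and tighten in small steps.

Emit:
servo_tool(
  motion=[
    [0.5,0.035,-0.001,0,0,0,0],
    [0.5,0.035,0,0,0,0,0],
    [0.5,0.031,0,0,0,0,0],
    [0.5,0,0,0,0,0,0],
    [0.5,0,0.005,0.0002,0.05,0,0],
    [0.5,0,0.002,0.0001,0.02,0,0],
    [0.5,0,0,0,0,0,0],
  ],
)

```text
time_s: 35.78
tool_pos: [0.5597, 0.1361, 0.0442]
tcp_rot: [0.43, 0.561, -0.43, 0.562]
contact_force: [-0.3, 0.7, -0.0]
opening: 0.5
```

Emit:
servo_tool(
  motion=[
    [0.5,0,0.0018,0.0001,0.02,0,0],
    [0.5,0,0,0,0,0,0],
  ],
)

```text
time_s: 36.02
tool_pos: [0.5606, 0.1363, 0.0433]
tcp_rot: [0.436, 0.557, -0.436, 0.557]
contact_force: [-4.5, -1.5, 2.3]
opening: 0.499
```

Emit:
servo_tool(
  motion=[
    [0.5,0,0.0018,0.0001,0.02,0,0],
    [0.5,0,0,0,0,0,0],
  ],
)

```text
time_s: 36.28
tool_pos: [0.5619, 0.1366, 0.0431]
tcp_rot: [0.441, 0.553, -0.442, 0.552]
contact_force: [-6.3, -1.8, 2.7]
opening: 0.499
```

```bash
python3 -c "
from h import *
lev()"
```

```text
tool r 0.0858 theta 112.1 tool y yaw 20.4 F tool [-2.64 -6.49  0.36] open 0.499 t 36.275
```

Emit:
servo_tool(
  motion=[
    [0.5,0,0.0018,0.0001,0.02,0,0],
    [0.5,0,0,0,0,0,0],
  ],
)

```text
time_s: 36.52
tool_pos: [0.5632, 0.1369, 0.043]
tcp_rot: [0.446, 0.549, -0.448, 0.547]
contact_force: [-9.1, -0.7, 4.7]
opening: 0.499
```

Emit:
servo_tool(
  motion=[
    [0.5,0,0.0015,0,0.015,0,0],
    [0.5,0,0,0,0,0,0],
  ],
)

```text
time_s: 36.78
tool_pos: [0.5642, 0.1371, 0.043]
tcp_rot: [0.45, 0.545, -0.452, 0.544]
contact_force: [-11.1, -1.7, 5.9]
opening: 0.493
```

```bash
python3 -c "
from h import *
lev()"
```

```text
tool r 0.0857 theta 110.6 tool y yaw 18.4 F tool [ -5.9  -11.23  -0.39] open 0.493 t 36.775
```

Tightened to 11.2 N at the knob. I'll lift off, then check the blank by lightly touching its end.

Emit:
servo_tool(
  motion=[
    [0.5,0,-0.006,0,-0.05,0,0],
    [0.5,0,-0.004,0,-0.05,0,0],
    [0.5,-0.06,0,0,0,0,0],
    [0.5,-0.05,0,0,0,0,0],
    [0.2,0,0,0,-0.186,0,0],
    [0,0,0,0,-0.186,0,0],
    [0,0,0,0,-0.186,0,0],
    [0,0,0,0,-0.186,0,0],
    [0,0,0,0,-0.186,0,0],
    [0,0,0,0,-0.186,0,0],
    [0,0,-0.042,0.023,0,0,0],
    [0,0,-0.042,0.023,0,0,0],
    [0,0,-0.042,0.023,0,0,0],
    [0,0,-0.042,0.023,0,0,0],
    [0,0,-0.042,0.023,0,0,0],
    [0,0,0,0,0,0,0],
  ],
)

```text
time_s: 38.78
tool_pos: [0.6353, -0.094, 0.1525]
tcp_rot: [0.06, 0.704, -0.061, 0.705]
contact_force: [0.6, 0.7, 0.3]
opening: 0.002
```

```bash
python3 -c "
from h import *
inf(); go(.0235,-.09,.026,np.pi/2)"
```

```text
fix pos [ 0.0192 -0.1053  0.1525] F fix [0.53 0.79 0.28] t 38.775
target [ 0.6416 -0.0794  0.026 ] shift(tool) [0.1265 0.0155 0.0036] turn x -0.037 j [-0.15  0.3   0.28  1.56 -0.    0.02]
```

Emit:
servo_tool(
  motion=[
    [0,0.05,0,0.003,-0.037,0,0],
    [0,0.05,0,0.001,0,0,0],
    [0,0.0265,0,0,0,0,0],
    [0,0,0.01,0,0,0,0],
    [0,0,0.01,0,0,0,0],
    [0,0,0.008,0,0,0,0],
    [0,0,0.002,0,0,0,0],
    [0,0,0,0,0,0,0],
  ],
)

```text
time_s: 39.78
tool_pos: [0.6433, -0.0624, 0.0286]
tcp_rot: [0.046, 0.705, -0.047, 0.707]
contact_force: [0.4, -5.0, 2.5]
opening: 0.004
```

Emit:
servo_tool(
  motion=[
    [0,0,0.0015,0,0,0,0],
    [0,0,0,0,0,0,0],
  ],
)

```text
time_s: 40.02
tool_pos: [0.6433, -0.0623, 0.0287]
tcp_rot: [0.045, 0.705, -0.048, 0.706]
contact_force: [-1.7, -12.2, 3.2]
opening: -0.002
```

```bash
python3 -c "
from h import *
inf()"
```

```text
fix pos [ 0.0229 -0.0728  0.0287] F fix [ -0.06 -12.31   3.23] t 40.025
```

The end sits at tool y = -0.0728, the same as the hard stop. I'll withdraw and hand in.

Emit:
servo_tool(
  motion=[
    [0,0,-0.006,0,0,0,0],
    [0,0,-0.02,0,0,0,0],
    [0,-0.06,0,0,0,0,0],
    [0,-0.06,-0.03,0,0,0,0],
    [0,0,0,0,0,0,0],
    [0,0,0,0,0,0,0],
  ],
)

```text
time_s: 40.78
tool_pos: [0.6354, -0.1146, 0.1424]
tcp_rot: [0.047, 0.706, -0.046, 0.706]
contact_force: [0.6, 0.3, -1.0]
opening: -0.001
```

Run:
```python
from h import *
inf(); w=snap('wrist')
c,n=np.cos(FX[2]),np.sin(FX[2])
for r in regions_of('blank',w)[:2]:
    m=r['pixels'].astype('uint8'); ys,xs=np.nonzero(m); e=np.array([[x,ys[xs==x].min()] for x in range(xs.min()+15,xs.max()-80,4)])
    P=np.array([ray(w,q,.018) for q in e]); f=np.c_[c*(P[:,0]-FX[0])+n*(P[:,1]-FX[1]),-n*(P[:,0]-FX[0])+c*(P[:,1]-FX[1])]
    print(r['conf'],'near side slope',np.polyfit(f[:,1],f[:,0],1))
print(manip.sign_off())
```

```text
fix pos [ 0.022  -0.1256  0.1424] F fix [ 0.6   0.38 -1.05] t 40.775
0.63 near side slope [ 0.00984312 -0.01976245]
the job is handed in; nothing more can be done
None
```

The blank is loaded and locked, and I handed the job in at about 41 s; no verdict is reported.

**What I did:** I pushed the blank square onto the fence with the open fingers and slid it along until I felt the plunger and the hard stop. Then I nipped it with the cam at about 2.9 N at the knob, pressed it home on its end, and tightened the lever to 11.2 N. That should give about 70 N on the blank, but I had no way to measure it directly.

**Last checks:**
- **End position:** a light touch after locking found the end at the same place as the hard stop (tool y -0.0728), so the plunger should be fully in. I could not read the plunger joint itself.
- **Fence side:** the wrist image puts the near long side at x ≈ -0.020 m, as it must be when home. The same rough fit gives a squareness error of 0.01 rad, against the 0.02 limit.
- **Other items:** the robot stood clear. The spare blank, plane and mallet were never approached, but I did not measure them again.

**What went wrong or disagreed:**
- **Finger height:** the fingertips were higher than the description says (open, about 23 mm behind the reported TCP instead of ahead of it). My first push passed over the blank without touching it, and I corrected the height from the images.
- **First nip:** it overshot to about 8 N, so I eased the lever back before pressing the blank home.

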